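# Seat the temperature probe and set its depth collar

## Task

Take the temperature probe out of its stand and push it gently down the narrow well of the heating block until it bottoms out. Then slide its brass collar down the stem until it sits flush on the top of the block, marking the depth, and leave the probe standing there, still fully home. Press with less than 30 N on the well's floor or with the collar on the block, and leave the two vials where they stand.

Things in the scene. Friction and masses are not known exactly. Their poses are not given: they have to be found in the camera images.
- probe: Short round temperature probe, upright in its stand at the start. Origin: its tip (lower end); z points up the stem. Steel stem, 10 mm diameter, up to 86 mm (the last 3 mm at the tip chamfered to 6.4 mm), then a black plastic head, 22 mm diameter, from 86 to 110 mm (the top). About 80 g with its collar.
- collar: Brass collar on the probe's stem: a disc of 32 mm diameter, 10 mm thick (a small thumb screw sticks 6 mm out of its side). Origin: centre of its underside, z up the stem; at the start 70 to 74 mm above the tip. It slides along the stem only, stays where it is left, and needs about 3 N to move. Its top face is free all round the 22 mm head, so fingertips can press on its rim from above.
- heater: Dry-bath heater, fixed: grey housing 90 x 90 x 18 mm, on it an aluminium block 70 x 70 x 70 mm; its flat top is 88 mm above the table. Origin: centre of the underside, z up. Three round wells in the top: the narrow one of the probe (well_mouth) at x = -18, y = 0 mm, and two wide ones, 19.5 mm, at x = 17, y = +17 and -17 mm.
- well_mouth (a point): Centre of the narrow well's mouth, in the plane of the block's top face; z up. Bore 11.5 mm, 2 mm chamfer. Blind, with a hard floor 40 to 60 mm down: different each time and not to be seen. A spring ball in its wall, felt from about 12 mm down, grips the stem, so the probe does not fall in by its weight: pushing it on takes 1 to 6 N. The floor is a sudden hard stop beyond that.
- stand_mouth (a point): Centre of the mouth of the probe stand's bore, z up: white block 34 x 34 mm, 40 mm tall on a black foot 66 x 66 x 8 mm, fixed to the table; mouth 48 mm above the table, bore 11.5 mm, 40 mm deep. The probe's tip starts on the floor of this bore, 8 mm above the table, and the probe is loose in it.
- vial_1: Small capped vial, 24 mm diameter, 50 mm tall, a bystander on the robot's side of the work. Origin: centre of its underside.
- vial_2: Small capped vial, 24 mm diameter, 50 mm tall, a bystander behind the work. Origin: centre of its underside.

How it is judged:
By the outcome, as a careful person would: the job done as asked, in the order asked, and still so for the second after the job is handed in, with the robot touching nothing.
It also fails if it takes over 59 s, if anything falls off the work surface, if the arm or the gripper's body presses on something with over 40 N, if the wrist force passes 120 N, or if a joint passes its speed limit or range.

## Robot

A 6-joint arm with a two-finger parallel gripper is mounted at the origin on a cart in front of the work surface, level with it; the furniture and walls round the work are solid. World frame = base frame: x ahead of the robot, y to its left, z up, the work surface at z = 0. Lengths are in m, angles in rad, forces in N, time in s.
With the tool pointing down it reaches from about 0.225 to 0.875 m from the base axis. Payload 3.4 kg.
Tool frame: the origin (TCP) lies between the finger pads; the fingertips stand 11 mm ahead of it and the grasp point (between the pads) lies 8 mm behind it; z points along the fingers, y is the line along which they close (so a half turn about z gives the same grasp; the last joint's range is limited). The gripper opens to 85 mm and grips with 20 to 120 N. Pads are 22 mm wide; open, the fingers measure 114 mm over their backs; the gripper's body (76 mm by 85 mm) begins 54 mm behind the grasp point. The pads swing forward as they close: fully open they stand 13 mm farther back than shut.
Start: joints at [-1.243, 0.276, 1.505, -0, 1.361, -0.121], TCP at [0.249, -0.518, 0.242] pointing down, gripper open.
Joint ranges: [-2.89, 2.89], [-0.75, 2.08], [0.22, 2.7], [-1.18, 4.32], [0.11, 2.71], [-2.7, 2.7]. Speed limits (rad/s): [2.57, 2.57, 3.14, 3.14, 3.14, 3.14].

## Interface

Orientations are given as a unit quaternion [w, x, y, z].
In Python, from rig import sensors, eyes, manip gives the robot as it stands.
- The arm moves only by the tool drive_tool, never from a script. Its argument "deltas" is a list of rows, each an object with "linear": the shift along the world's x, y, z in mm, a list of three; "twist": the turn about the world's z in degrees; "claw": the opening, from 0 (shut) to 1 (fully open). In form: [{"linear": [tx, ty, tz], "twist": twist, "claw": claw}, ...]. A call has 1 to 12 rows; each row is the pose to reach, as a shift and turn from the pose commanded when the call began; what a row does not reach only later rows make up. A row lasts 1/12 s, in which the tool goes at most 41.7 mm and 7.16 degrees, less where a joint would pass 70% of its speed; a pose out of reach is approached as far as the arm can. A call with a gripper value outside its range is refused whole. The fingers move at their own pace and stop on an object; "squeeze" is the grip in N (left out, the last holds). Time passes only in rows, so rows that repeat a pose let the fingers close. It gives the time, the measured TCP pose, the force, the opening and the grip force at its end, in the units of the state.
- sensors.get_state(): the state, without advancing time (a new reading comes with each control period).
- eyes.get_image(name): name is "scene" or "side" or "wrist"; returns the picture (384x512x3 uint8, red, green, blue); there is no depth.
- eyes.camera_model(name): a dict with "intrinsics" (3x3 intrinsics, pixels), "R" (3x3) and "t" (3): a world point X has camera coordinates R X + t. Camera axes: x right, y down, z forward; pixel columns grow to the right and rows downward; lengths in m; the calibration is good to about 2 mm. A picture is of the moment at which its call begins: read the wrist's pose just before it. camera_model takes no time and is no camera call; for the wrist camera it gives the pose at the moment of the call.
- manip.sign_off(): hands the job in; it is judged then, once.
The state is a dict: "clock": time; "qpos": joint angles; "qd": joint speeds; "effort": joint torques, N m; "position": TCP position; "ee_rot": TCP orientation; "contact_force": force on the tool from outside, world axes, zero at the start; "moment": the same for the moment, N m; "width": finger opening in m; "gripper_force": force on a finger pad.
Only numpy, scipy, OpenCV 4.12 (cv2) and the standard library are available. Lean on these libraries where they do the work, as an engineer would, in place of code of your own. Each camera call takes 0.05 s, during which the arm holds its last target. There are 200 camera calls.

## Working session

There is one attempt and no reset: what is moved stays moved. The work goes in short steps, Python scripts to look and compute and a tool call to move; the robot and the scene stay as the last step left them, time stands still between calls to the robot, and variables do not carry over. Pictures are saved under pics/ and viewed, at most 10 in all, crops included, and the job is handed in when it is done.

Besides the shell and the picture viewer there is one more tool, called after "Call:" by a JSON object that holds its "fn" and its "kwargs". drive_tool: Moves the arm, as the interface text tells. Its arguments: {"type":"object","properties":{"deltas":{"type":"array","items":{"type":"object","properties":{"linear":{"type":"array","items":{"type":"number"}},"twist":{"type":"number"},"claw":{"type":"number"}}}},"squeeze":{"type":"number"}},"required":["deltas"]}

```bash
ls; mkdir -p pics
python3 - <<'E'
from rig import sensors, eyes
import cv2,numpy as np
s=sensors.get_state();print(s)
for n in("scene","side"):
    cv2.imwrite(f"pics/{n}0.png",eyes.get_image(n)[:,:,::-1])
    m=eyes.camera_model(n);print(n,m)
E
```

```text
pics
{'clock': 0.0, 'qpos': array([-1.24296033e+00,  2.76621640e-01,  1.50615527e+00, -8.08388930e-06,
        1.36068643e+00, -1.21015624e-01]), 'qd': array([-0.00035298, -0.00181964,  0.00013007,  0.00132404,  0.00148882,
       -0.0013119 ]), 'effort': array([-2.30134729e-04, -4.16784775e+01, -2.45805395e+01, -1.40916791e-04,
        1.09540526e-02, -2.35775879e-06]), 'position': array([ 0.24932872, -0.51756265,  0.24141567]), 'ee_rot': array([-9.29936820e-04,  9.74921437e-01,  2.22547338e-01, -1.00482689e-04]), 'contact_force': array([ 0.82446482, -0.3943508 ,  0.26758556]), 'moment': array([-0.01760507, -0.00612307,  0.00313419]), 'gripper_force': 0.0, 'width': 0.08531124719263501}
scene {'intrinsics': array([[437.45987692,   0.        , 254.03086128],
       [  0.        , 437.45987692, 194.74639449],
       [  0.        ,   0.        ,   1.        ]]), 'R': array([[ 0.48043679, -0.87698731,  0.00858763],
       [-0.34250049, -0.19662701, -0.91871172],
       [ 0.80738709,  0.43844164, -0.39483543]]), 't': array([-0.35406116,  0.24458142,  0.51451839])}
side {'intrinsics': array([[405.1431181 ,   0.        , 263.62025979],
       [  0.        , 405.1431181 , 185.18404694],
       [  0.        ,   0.        ,   1.        ]]), 'R': array([[-0.91354216, -0.40622171, -0.02060682],
       [-0.14542081,  0.3735082 , -0.91615742],
       [ 0.37985985, -0.83395177, -0.40028857]]), 't': array([0.43906765, 0.20426465, 0.58012268])}
```

View pics/scene0.png

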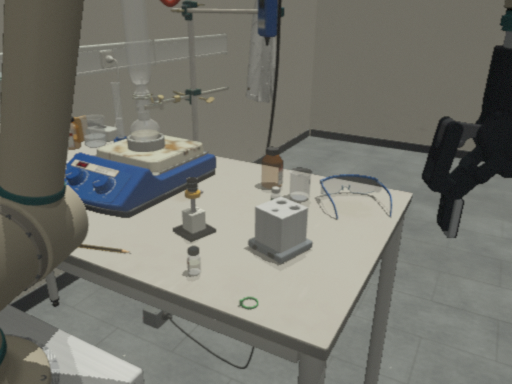

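View pics/side0.png

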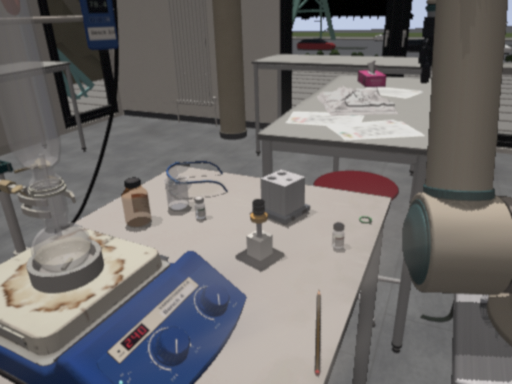

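The scene view shows the probe head at about (193,184), the heater top at (282,208), and vials at (194,262) and (275,196). The side view shows the head at (259,207) and the heater top at (284,180). Next I'll zoom in.

Run:
```python
import cv2,numpy as np
a=cv2.imread("pics/scene0.png")[170:280,175:325]; b=cv2.imread("pics/side0.png")[165:275,190:350]
f=lambda i:cv2.resize(i,None,fx=5,fy=5,interpolation=cv2.INTER_CUBIC)
cv2.imwrite("pics/za.png",f(a)); cv2.imwrite("pics/zb.png",f(b))
```

```text
(no output)
```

View pics/za.png

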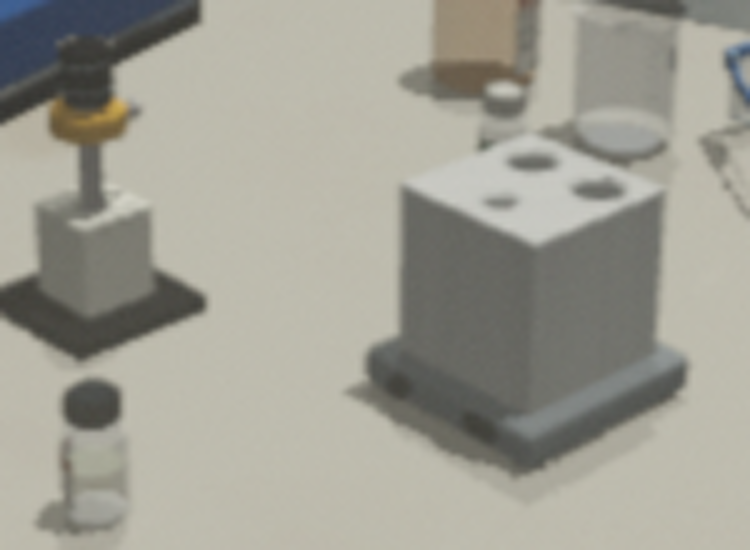

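View pics/zb.png

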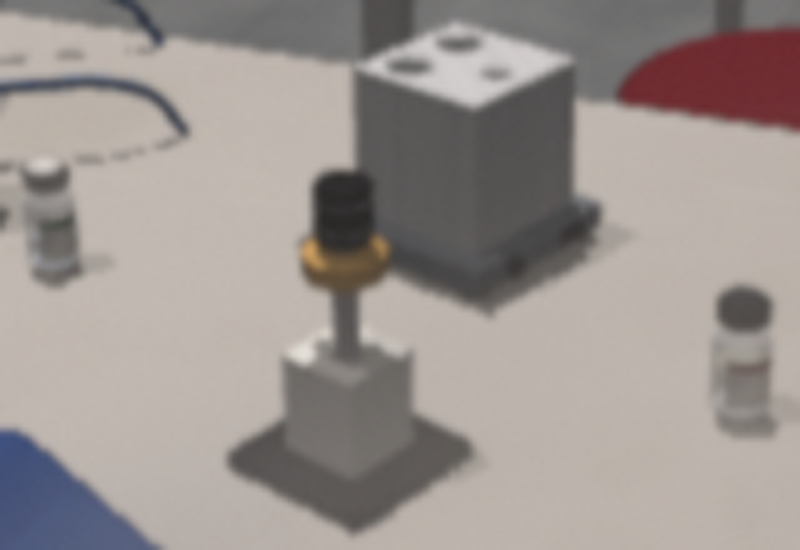

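The crops show the block's top corners and wells clearly. In the scene crop the narrow well is at (501,201) and the wide wells at (532,161) and (599,189). In the side crop the narrow well is at (496,74). The collar is at (89,119) in the scene crop and (345,260) in the side crop, with the thumb screw pointing right in the scene view.

```bash
cat > h.py <<'E'
import numpy as np,cv2
from rig import sensors,eyes
def ray(n,px,m=None):
    m=m or eyes.camera_model(n);R=np.array(m["R"]);t=np.array(m["t"])
    return -R.T@t, R.T@np.linalg.solve(np.array(m["intrinsics"]),[px[0],px[1],1])
def plane(n,px,z,m=None):
    c,d=ray(n,px,m);return c+d*(z-c[2])/d[2]
def tri(rays):
    A=0;b=0
    for c,d in rays:
        d=d/np.linalg.norm(d);P=np.eye(3)-np.outer(d,d);A=A+P;b=b+P@c
    return np.linalg.solve(A,b)
E
python3 - <<'E'
from h import *
np.set_printoptions(precision=4,suppress=True)
A=lambda u,v:((u+.5)/5-.5+175,(v+.5)/5-.5+170)
B=lambda u,v:((u+.5)/5-.5+190,(v+.5)/5-.5+165)
ca=[(402,187),(530,135),(664,187),(537,244)];cb=[(357,70),(458,22),(574,65),(475,108)]
for nm,f,n,c in(("scene",A,"scene",ca),("side",B,"side",cb)):
    P=np.array([plane(n,f(*p),.088) for p in c]);print(nm,"corners\n",P,"mean",P.mean(0),"edges",np.linalg.norm(P-np.roll(P,1,0),axis=1))
print("well",plane("scene",A(501,201),.088),plane("side",B(496,74),.088),tri([ray("scene",A(501,201)),ray("side",B(496,74))]))
for a,b in(((532,161),(409,67)),((599,189),(460,44)),):
    print("wide",plane("scene",A(*a),.088),plane("side",B(*b),.088))
for nm,a,b in(("headtop",(84,45),(344,181)),("collarmid",(89,119),(345,260)),("stemmouth",(92,208),(347,357)),("vial1cap",(92,387),(744,296)),("vial2cap",(503,90),(45,168))):
    print(nm,tri([ray("scene",A(*a)),ray("side",B(*b))]))
for z,a in((.088,0),):
    pass
print("screw",plane("scene",A(136,108),.085),"footcorner front",plane("scene",A(82,358),.008),plane("scene",A(206,303),.008),plane("side",B(352,530),.008),plane("side",B(470,448),.008),plane("side",B(228,460),.008))
E
```

```text
scene corners
 [[ 0.4898 -0.1366  0.088 ]
 [ 0.5576 -0.157   0.088 ]
 [ 0.5384 -0.2216  0.088 ]
 [ 0.4715 -0.2009  0.088 ]] mean [ 0.5143 -0.179   0.088 ] edges [0.0669 0.0708 0.0673 0.0701]
side corners
 [[ 0.5534 -0.154   0.088 ]
 [ 0.5335 -0.2232  0.088 ]
 [ 0.4673 -0.1934  0.088 ]
 [ 0.4906 -0.1344  0.088 ]] mean [ 0.5112 -0.1762  0.088 ] edges [0.0658 0.0719 0.0726 0.0635]
well [ 0.4971 -0.1741  0.088 ] [ 0.4954 -0.1717  0.088 ] [ 0.4966 -0.1741  0.0875]
wide [ 0.5353 -0.1685  0.088 ] [ 0.5335 -0.1653  0.088 ]
wide [ 0.5247 -0.2012  0.088 ] [ 0.5227 -0.1983  0.088 ]
headtop [0.4861 0.0048 0.1182]
collarmid [0.4867 0.0045 0.0864]
stemmouth [0.4867 0.0054 0.0468]
vial1cap [ 0.3624 -0.0851  0.0513]
vial2cap [ 0.6755 -0.088   0.0499]
screw [ 0.5088 -0.0029  0.085 ] footcorner front [ 0.4397 -0.022   0.008 ] [ 0.5021 -0.0389  0.008 ] [0.4637 0.0533 0.008 ] [ 0.4443 -0.0103  0.008 ] [0.5243 0.0309 0.008 ]
```

The measurements agree with each other: head top at z=0.118, block edges about 70 mm, probe at (0.4866, 0.0047), well at about (0.496, -0.173). The screw points towards about -19°, so I'll turn the fingers' closing line square to it.

Call:
{"fn": "drive_tool", "kwargs": {"deltas": [{"linear": [19,40,0],"twist": -6,"claw": 1},{"linear": [38,80,0],"twist": -12,"claw": 1},{"linear": [57,120,0],"twist": -18,"claw": 1},{"linear": [76,160,0],"twist": -24,"claw": 1},{"linear": [95,200,0],"twist": -30,"claw": 1},{"linear": [114,240,0],"twist": -36,"claw": 1},{"linear": [133,280,0],"twist": -42,"claw": 1},{"linear": [152,320,0],"twist": -45,"claw": 1},{"linear": [171,360,0],"twist": -45,"claw": 1},{"linear": [190,400,0],"twist": -45,"claw": 1},{"linear": [209,440,0],"twist": -45,"claw": 1},{"linear": [237,482,0],"twist": -45,"claw": 1}], "squeeze": 30}}

```text
clock: 1.1
position: [0.4657, -0.0684, 0.2422]
ee_rot: [0.0, 0.986, -0.167, -0.0]
contact_force: [0.5, -1.8, 1.1]
width: 0.0855
gripper_force: 0.0
```

Call:
{"fn": "drive_tool", "kwargs": {"deltas": [{"linear": [0,40,-20],"twist": 0,"claw": 1},{"linear": [0,40,-20],"twist": 0,"claw": 1},{"linear": [0,40,-20],"twist": 0,"claw": 1},{"linear": [0,40,-20],"twist": 0,"claw": 1}]}}

```text
clock: 1.43
position: [0.4659, -0.0307, 0.222]
ee_rot: [0.0, 0.986, -0.167, -0.0]
contact_force: [-0.5, 0.2, 0.6]
width: 0.0852
gripper_force: 0.0
```

Run:
```python
from h import *
s=sensors.get_state();m=eyes.camera_model("wrist");i=eyes.get_image("wrist")[:,:,::-1]
print(s["clock"],s["position"],s["ee_rot"],s["contact_force"]);cv2.imwrite("pics/w1.png",i)
P=lambda X:(lambda c:(np.array(m["intrinsics"])@(c/c[2]))[:2])(np.array(m["R"])@X+m["t"])
print(P([.4866,.0047,.118]),P([.4866,.0047,.048]),P([.4966,-.1735,.088]), "cam",-np.array(m["R"]).T@m["t"])
```

```text
1.4333 [ 0.46585614 -0.03074476  0.22204935] [ 4.52734123e-04  9.85985292e-01 -1.66831248e-01 -3.65055654e-04] [-0.47022338  0.19570822  0.56077421]
[208.46131514 187.37638299] [218.10810661 172.69232396] [386.36756561 109.25736541] cam [ 0.52874779 -0.05212137  0.35464247]
```

View pics/w1.png

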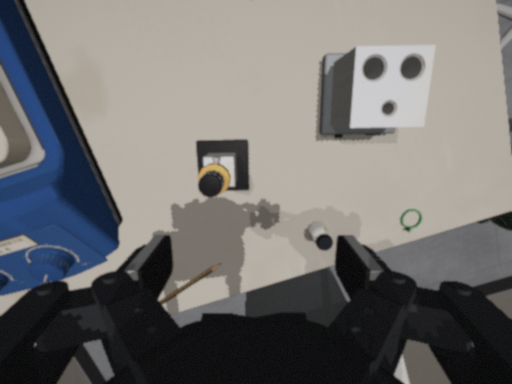

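The wrist view shows the head at about (211,183) and the narrow well at (389,107), both within a few pixels of prediction. Now I'll refine them with masks.

Run:
```python
from h import *
m=eyes.camera_model("wrist");i=cv2.imread("pics/w1.png");g=cv2.cvtColor(i,cv2.COLOR_BGR2GRAY)
print(m["intrinsics"][0])
def blob(x0,y0,x1,y1,mask,z,t):
    n,l,st,c=cv2.connectedComponentsWithStats(mask[y0:y1,x0:x1].astype(np.uint8))
    for k in range(1,n):
        if st[k,4]>15:
            p=c[k]+[x0,y0];print(t,p,st[k],plane("wrist",p,z,m).round(4))
blob(375,95,403,120,g<130,.088,"well")
blob(360,50,430,85,g<130,.088,"wide")
blob(195,168,228,198,g<60,.118,"head")
h=cv2.cvtColor(i,cv2.COLOR_BGR2HSV)
blob(190,160,240,205,((h[...,0]<35)&(h[...,0]>10)&(h[...,1]>110)&(h[...,2]>100))|((g<60)&(np.hypot(np.arange(512)[None]-211,np.arange(384)[:,None]-183)<15)),.091,"collar+head")
```

```text
[271.9852974    0.         253.46003897]
well [387.80487805 107.58536585] [  7   6  12  14 123] [ 0.4978 -0.1761  0.088 ]
wide [411.0906801   66.67758186] [ 41   5  21  24 397] [ 0.5257 -0.2033  0.088 ]
wide [373.40350877  67.30075188] [  3   6  22  24 399] [ 0.5364 -0.171   0.088 ]
head [210.41396509 184.36159601] [  4   5  23  24 401] [0.489  0.0013 0.118 ]
collar+head [213.04341317 180.04041916] [  9   4  30  33 668] [0.4877 0.0034 0.091 ]
```

Call:
{"fn": "drive_tool", "kwargs": {"deltas": [{"linear": [21,34,-20],"twist": 0,"claw": 1},{"linear": [21,34,-60],"twist": 0,"claw": 1},{"linear": [21,34,-60],"twist": 0,"claw": 1},{"linear": [21,34,-60],"twist": 0,"claw": 0.6},{"linear": [21,34,-60],"twist": 0,"claw": 0.6}]}}

```text
clock: 1.9
position: [0.4878, 0.0017, 0.1636]
ee_rot: [0.0, 0.986, -0.168, 0.001]
contact_force: [-0.2, -0.3, -0.2]
width: 0.0636
gripper_force: 0.0
```

Run:
```python
from h import *
s=sensors.get_state();m=eyes.camera_model("wrist");i=eyes.get_image("wrist")[:,:,::-1]
print(s["clock"],s["position"],s["width"]);cv2.imwrite("pics/w2.png",i)
g=cv2.cvtColor(i,cv2.COLOR_BGR2GRAY)
P=lambda X:(lambda c:(np.array(m["intrinsics"])@(c/c[2]))[:2])(np.array(m["R"])@X+m["t"])
print(P([.4875,.0032,.118]),P([.4875,.0032,.091]))
cv2.imwrite("pics/w2s.png",eyes.get_image("side")[:,:,::-1])
```

```text
1.9 [0.48781619 0.00172834 0.16355777] 0.06356723803792395
[251.80321136 219.82506375] [251.95838905 207.80047682]
```

View pics/w2.png

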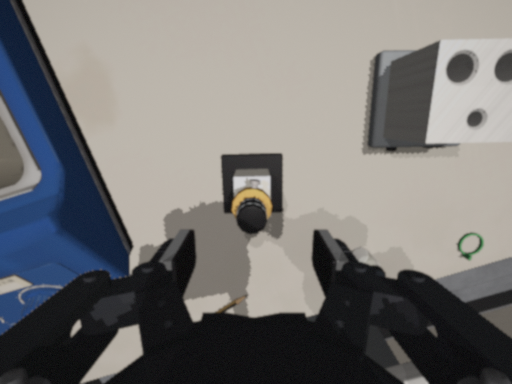

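The head is at (252,217), centred between the fingers. Descending to grasp.

Call:
{"fn": "drive_tool", "kwargs": {"deltas": [{"linear": [0,1,-20],"twist": 0,"claw": 0.6},{"linear": [0,1,-40],"twist": 0,"claw": 0.6},{"linear": [0,1,-54],"twist": 0,"claw": 0.6},{"linear": [0,1,-54],"twist": 0,"claw": 0.6},{"linear": [0,1,-54],"twist": 0,"claw": 0.6}]}}

```text
clock: 2.42
position: [0.4876, 0.0036, 0.1093]
ee_rot: [0.0, 0.986, -0.168, 0.001]
contact_force: [-0.0, -0.8, -0.3]
width: 0.0511
gripper_force: 0.0
```

Call:
{"fn": "drive_tool", "kwargs": {"deltas": [{"linear": [0,0,0],"twist": 0,"claw": 0.2},{"linear": [0,0,0],"twist": 0,"claw": 0.1},{"linear": [0,0,0],"twist": 0,"claw": 0.1},{"linear": [0,0,0],"twist": 0,"claw": 0.1},{"linear": [0,0,0],"twist": 0,"claw": 0.1},{"linear": [0,0,0],"twist": 0,"claw": 0.1},{"linear": [0,0,0],"twist": 0,"claw": 0.1},{"linear": [0,0,0],"twist": 0,"claw": 0.1}], "squeeze": 40}}

```text
clock: 3.08
position: [0.4883, 0.0039, 0.1098]
ee_rot: [0.0, 0.986, -0.167, 0.002]
contact_force: [-0.3, -1.3, 6.7]
width: 0.0206
gripper_force: 39.1
```

Call:
{"fn": "drive_tool", "kwargs": {"deltas": [{"linear": [0,0,15],"twist": 0,"claw": 0.1},{"linear": [0,0,40],"twist": 0,"claw": 0.1},{"linear": [0,0,70],"twist": 0,"claw": 0.1},{"linear": [0,0,100],"twist": 0,"claw": 0.1},{"linear": [0,0,110],"twist": 0,"claw": 0.1},{"linear": [2,-30,110],"twist": 0,"claw": 0.1},{"linear": [4,-60,110],"twist": 0,"claw": 0.1},{"linear": [6,-90,110],"twist": 0,"claw": 0.1},{"linear": [8,-120,110],"twist": 0,"claw": 0.1},{"linear": [9,-150,110],"twist": 0,"claw": 0.1},{"linear": [10,-172,110],"twist": 0,"claw": 0.1},{"linear": [10,-178,110],"twist": 0,"claw": 0.1}]}}

```text
clock: 4.08
position: [0.4971, -0.1771, 0.2175]
ee_rot: [0.001, 0.986, -0.169, -0.0]
contact_force: [-0.2, 0.9, -1.0]
width: 0.0203
gripper_force: 39.5
```

Call:
{"fn": "drive_tool", "kwargs": {"deltas": [{"linear": [0,0,0],"twist": 0,"claw": 0.1},{"linear": [0,0,-15],"twist": 0,"claw": 0.1},{"linear": [0,0,-20],"twist": 0,"claw": 0.1},{"linear": [0,0,-20],"twist": 0,"claw": 0.1},{"linear": [0,0,-20],"twist": 0,"claw": 0.1}]}}

```text
clock: 4.5
position: [0.4967, -0.1725, 0.198]
ee_rot: [-0.0, 0.986, -0.167, -0.001]
contact_force: [-0.2, -0.1, -0.4]
width: 0.0201
gripper_force: 39.5
```

Run:
```python
from h import *
s=sensors.get_state();print(s["clock"],s["position"],s["contact_force"],s["width"])
S=[]
for n,(x,y) in(("scene",(275,205)),("side",(285,180))):
    i=eyes.get_image(n)[:,:,::-1];cv2.imwrite(f"pics/{n}3.png",i)
    print(n,x-35,y-45);S.append(cv2.resize(i[y-45:y+25,x-35:x+35],None,fx=5.6,fy=5.6,interpolation=cv2.INTER_CUBIC))
cv2.imwrite("pics/z3.png",np.hstack(S))
```

```text
4.5 [ 0.49668229 -0.172506    0.19797338] [-0.19747138 -0.14834783 -0.42368014] 0.020117858787940385
scene 240 160
side 250 135
```

View pics/z3.png

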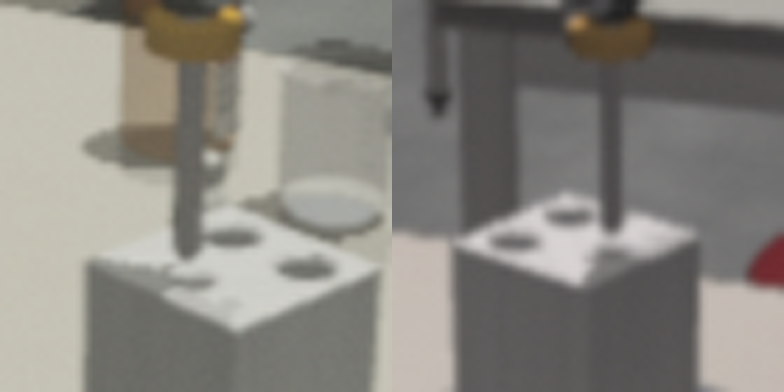

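The probe hangs above the block, with the tip at (187,259) in the scene crop and (220,233) in the side crop. Next: its offset from the well.

Run:
```python
from h import *
f=lambda u,v,x,y:((u+.5)/5.6-.5+x,(v+.5)/5.6-.5+y)
for z in(.096,.098):
    a=f(187,258,240,160);b=f(220,232,250,135)
    print(z,"tip",plane("scene",a,z),plane("side",b,z))
print(tri([ray("scene",a),ray("side",b)]))
wa=(275,209.9);wb=(289,179.4)
print("well",plane("scene",wa,.088),plane("side",wb,.088))
# stem axis: pixel columns of stem at two heights
for u1,v1,u2,v2 in(((190,90),(611-392,90),(187,220),(612-392,200)),): 
    print("stem", tri([ray("scene",f(*u1,240,160)),ray("side",f(*v1,250,135))]),tri([ray("scene",f(*u2,240,160)),ray("side",f(*v2,250,135))]))
```

```text
0.096 tip [ 0.49611171 -0.17063574  0.096     ] [ 0.49515746 -0.17149323  0.096     ]
0.098 tip [ 0.49218414 -0.17253109  0.098     ] [ 0.4934444 -0.1669364  0.098    ]
[ 0.4950723  -0.17106567  0.09634291]
well [ 0.49693291 -0.17459825  0.088     ] [ 0.49495445 -0.17181741  0.088     ]
stem [ 0.49550497 -0.17012436  0.15438228] [ 0.49501741 -0.17067645  0.10978519]
```

Call:
{"fn": "drive_tool", "kwargs": {"deltas": [{"linear": [1,-2,0],"twist": 0,"claw": 0.1},{"linear": [1,-2,-3],"twist": 0,"claw": 0.1},{"linear": [1,-2,-6],"twist": 0,"claw": 0.1},{"linear": [1,-2,-9],"twist": 0,"claw": 0.1},{"linear": [1,-2,-9],"twist": 0,"claw": 0.1},{"linear": [1,-2,-9],"twist": 0,"claw": 0.1}]}}

```text
clock: 5.1
position: [0.4979, -0.1757, 0.189]
ee_rot: [-0.0, 0.986, -0.168, -0.0]
contact_force: [0.2, 0.2, -1.1]
width: 0.0207
gripper_force: 39.5
```

Call:
{"fn": "drive_tool", "kwargs": {"deltas": [{"linear": [0,0,-2],"twist": 0,"claw": 0.1},{"linear": [0,0,-4],"twist": 0,"claw": 0.1},{"linear": [0,0,-6],"twist": 0,"claw": 0.1},{"linear": [0,0,-6],"twist": 0,"claw": 0.1}]}}

```text
clock: 5.43
position: [0.4978, -0.1756, 0.1828]
ee_rot: [-0.0, 0.986, -0.168, -0.0]
contact_force: [-0.7, 0.1, -0.9]
width: 0.0205
gripper_force: 39.5
```

Call:
{"fn": "drive_tool", "kwargs": {"deltas": [{"linear": [0,0,-2],"twist": 0,"claw": 0.1},{"linear": [0,0,-4],"twist": 0,"claw": 0.1},{"linear": [0,0,-6],"twist": 0,"claw": 0.1},{"linear": [0,0,-8],"twist": 0,"claw": 0.1},{"linear": [0,0,-8],"twist": 0,"claw": 0.1}]}}

```text
clock: 5.85
position: [0.4979, -0.1756, 0.1749]
ee_rot: [-0.0, 0.986, -0.168, -0.0]
contact_force: [0.2, -0.1, -1.0]
width: 0.0201
gripper_force: 39.5
```

Call:
{"fn": "drive_tool", "kwargs": {"deltas": [{"linear": [0,0,-2],"twist": 0,"claw": 0.1},{"linear": [0,0,-4],"twist": 0,"claw": 0.1},{"linear": [0,0,-6],"twist": 0,"claw": 0.1},{"linear": [0,0,-6],"twist": 0,"claw": 0.1}]}}

```text
clock: 6.18
position: [0.498, -0.1755, 0.169]
ee_rot: [-0.0, 0.986, -0.168, -0.0]
contact_force: [0.5, -0.0, -0.6]
width: 0.0205
gripper_force: 39.4
```

Fz shows no ball resistance yet, so I'll check that the tip really is in the well.

Run:
```python
from h import *
S=[]
for n,(x,y) in(("scene",(275,205)),("side",(285,180))):
    i=eyes.get_image(n)[:,:,::-1]
    S.append(cv2.resize(i[y-45:y+25,x-35:x+35],None,fx=5.6,fy=5.6,interpolation=cv2.INTER_CUBIC))
cv2.imwrite("pics/z4.png",np.hstack(S))
```

```text
(no output)
```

View pics/z4.png

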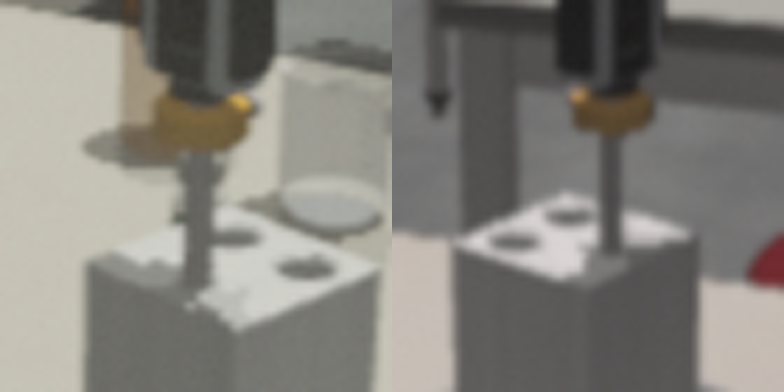

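The stem enters the well, with about 48 mm visible between collar and block, which matches a depth of about 21 mm. Going on down.

Call:
{"fn": "drive_tool", "kwargs": {"deltas": [{"linear": [0,0,-2],"twist": 0,"claw": 0.1},{"linear": [0,0,-4],"twist": 0,"claw": 0.1},{"linear": [0,0,-6],"twist": 0,"claw": 0.1},{"linear": [0,0,-8],"twist": 0,"claw": 0.1}]}}

```text
clock: 6.62
position: [0.4982, -0.1757, 0.1613]
ee_rot: [-0.0, 0.986, -0.168, 0.0]
contact_force: [-0.4, 2.0, 2.5]
width: 0.0205
gripper_force: 39.8
```

Call:
{"fn": "drive_tool", "kwargs": {"deltas": [{"linear": [0,0,-1.5],"twist": 0,"claw": 0.1},{"linear": [0,0,-3],"twist": 0,"claw": 0.1},{"linear": [0,0,-4.5],"twist": 0,"claw": 0.1},{"linear": [0,0,-6],"twist": 0,"claw": 0.1}]}}

```text
clock: 6.95
position: [0.4981, -0.1758, 0.1552]
ee_rot: [0.0, 0.986, -0.168, 0.0]
contact_force: [0.6, 1.6, 2.7]
width: 0.0205
gripper_force: 39.8
```

Call:
{"fn": "drive_tool", "kwargs": {"deltas": [{"linear": [0,0,-1],"twist": 0,"claw": 0.1},{"linear": [0,0,-2],"twist": 0,"claw": 0.1},{"linear": [0,0,-3],"twist": 0,"claw": 0.1},{"linear": [0,0,-3],"twist": 0,"claw": 0.1}]}}

```text
clock: 7.28
position: [0.4979, -0.1757, 0.152]
ee_rot: [0.0, 0.986, -0.167, -0.0]
contact_force: [0.7, 1.3, -0.1]
width: 0.0202
gripper_force: 39.6
```

Call:
{"fn": "drive_tool", "kwargs": {"deltas": [{"linear": [0,0,-0.4],"twist": 0,"claw": 0.1},{"linear": [0,0,-0.8],"twist": 0,"claw": 0.1},{"linear": [0,0,-1.2],"twist": 0,"claw": 0.1}], "squeeze": 30}}

```text
clock: 7.53
position: [0.4981, -0.1758, 0.1512]
ee_rot: [0.0, 0.986, -0.168, 0.0]
contact_force: [1.6, 1.7, 2.0]
width: 0.0203
gripper_force: 39.6
```

Call:
{"fn": "drive_tool", "kwargs": {"deltas": [{"linear": [0,0,-0.4],"twist": 0,"claw": 0.1},{"linear": [0,0,-0.8],"twist": 0,"claw": 0.1},{"linear": [0,0,-1.2],"twist": 0,"claw": 0.1}]}}

```text
clock: 7.78
position: [0.4981, -0.1758, 0.1499]
ee_rot: [0.0, 0.986, -0.168, 0.0]
contact_force: [0.3, 1.3, 2.2]
width: 0.0205
gripper_force: 39.6
```

Call:
{"fn": "drive_tool", "kwargs": {"deltas": [{"linear": [0,0,-0.5],"twist": 0,"claw": 0.1},{"linear": [0,0,-1],"twist": 0,"claw": 0.1}]}}

```text
clock: 7.95
position: [0.4981, -0.1758, 0.1489]
ee_rot: [0.0, 0.986, -0.167, 0.0]
contact_force: [0.5, 1.4, 2.7]
width: 0.0204
gripper_force: 39.6
```

Call:
{"fn": "drive_tool", "kwargs": {"deltas": [{"linear": [0,0,-0.5],"twist": 0,"claw": 0.1},{"linear": [0,0,-1],"twist": 0,"claw": 0.1}]}}

```text
clock: 8.12
position: [0.4984, -0.1759, 0.1487]
ee_rot: [0.0, 0.986, -0.168, 0.0]
contact_force: [-0.6, 2.0, 10.0]
width: 0.0202
gripper_force: 40.3
```

Call:
{"fn": "drive_tool", "kwargs": {"deltas": [{"linear": [0,0,-0.3],"twist": 0,"claw": 0.1},{"linear": [0,0,-0.3],"twist": 0,"claw": 0.1}]}}

```text
clock: 8.28
position: [0.4984, -0.1759, 0.1487]
ee_rot: [0.0, 0.986, -0.167, 0.001]
contact_force: [-0.2, 1.8, 9.1]
width: 0.0205
gripper_force: 40.3
```

Call:
{"fn": "drive_tool", "kwargs": {"deltas": [{"linear": [0,0,-0.4],"twist": 0,"claw": 0.1},{"linear": [0,0,-0.4],"twist": 0,"claw": 0.1}]}}

```text
clock: 8.45
position: [0.4984, -0.1759, 0.1486]
ee_rot: [0.0, 0.986, -0.168, 0.001]
contact_force: [-2.6, 2.0, 9.1]
width: 0.0204
gripper_force: 40.5
```

Call:
{"fn": "drive_tool", "kwargs": {"deltas": [{"linear": [0,0,-0.7],"twist": 0,"claw": 0.1},{"linear": [0,0,-0.7],"twist": 0,"claw": 0.1},{"linear": [0,0,-0.7],"twist": 0,"claw": 0.1}]}}

```text
clock: 8.7
position: [0.4986, -0.176, 0.1486]
ee_rot: [0.0, 0.986, -0.167, 0.001]
contact_force: [-1.3, 3.1, 13.0]
width: 0.0204
gripper_force: 41.0
```

The floor is confirmed: z holds at 0.1486 while the force rises to 13 N, so the well is about 41 mm deep. Now I'll ease off and open the fingers just clear of the head.

Call:
{"fn": "drive_tool", "kwargs": {"deltas": [{"linear": [0,0,0.5],"twist": 0,"claw": 0.28},{"linear": [0,0,1],"twist": 0,"claw": 0.28},{"linear": [0,0,2],"twist": 0,"claw": 0.28},{"linear": [0,0,2],"twist": 0,"claw": 0.28}]}}

```text
clock: 9.03
position: [0.4977, -0.1759, 0.1481]
ee_rot: [0.0, 0.986, -0.167, -0.0]
contact_force: [-0.2, 0.5, 0.1]
width: 0.0239
gripper_force: 0.0
```

Call:
{"fn": "drive_tool", "kwargs": {"deltas": [{"linear": [0,0,-2],"twist": 0,"claw": 0.28},{"linear": [0,0,-4],"twist": 0,"claw": 0.28},{"linear": [0,0,-6],"twist": 0,"claw": 0.28},{"linear": [0,0,-8],"twist": 0,"claw": 0.28},{"linear": [0,0,-9],"twist": 0,"claw": 0.28},{"linear": [0,0,-10],"twist": 0,"claw": 0.28},{"linear": [0,0,-11],"twist": 0,"claw": 0.28},{"linear": [0,0,-12],"twist": 0,"claw": 0.28}]}}

```text
clock: 9.7
position: [0.498, -0.1758, 0.1366]
ee_rot: [0.0, 0.986, -0.167, -0.0]
contact_force: [-1.6, -0.0, 2.5]
width: 0.0239
gripper_force: 1.4
```

Call:
{"fn": "drive_tool", "kwargs": {"deltas": [{"linear": [0,0,-1],"twist": 0,"claw": 0.28},{"linear": [0,0,-2],"twist": 0,"claw": 0.28},{"linear": [0,0,-3],"twist": 0,"claw": 0.28},{"linear": [0,0,-4],"twist": 0,"claw": 0.28},{"linear": [0,0,-5],"twist": 0,"claw": 0.28},{"linear": [0,0,-6],"twist": 0,"claw": 0.28}]}}

```text
clock: 10.2
position: [0.498, -0.1758, 0.1304]
ee_rot: [0.0, 0.986, -0.167, -0.0]
contact_force: [-1.4, 0.1, 3.5]
width: 0.0237
gripper_force: 1.4
```

Run:
```python
from h import *
S=[]
for n,(x,y) in(("scene",(275,205)),("side",(285,180))):
    i=eyes.get_image(n)[:,:,::-1]
    S.append(cv2.resize(i[y-45:y+25,x-35:x+35],None,fx=5.6,fy=5.6,interpolation=cv2.INTER_CUBIC))
cv2.imwrite("pics/z5.png",np.hstack(S))
```

```text
(no output)
```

View pics/z5.png

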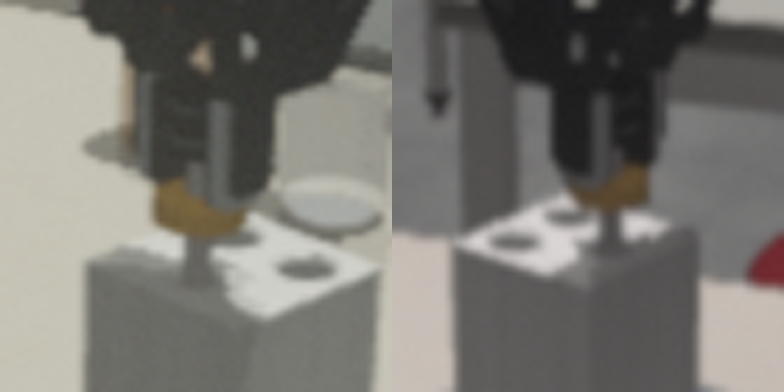

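The fingertips are pushing the collar down, with about 18 mm of stem still showing above the block.

Call:
{"fn": "drive_tool", "kwargs": {"deltas": [{"linear": [0,0,-1.5],"twist": 0,"claw": 0.28},{"linear": [0,0,-3],"twist": 0,"claw": 0.28},{"linear": [0,0,-4.5],"twist": 0,"claw": 0.28},{"linear": [0,0,-6],"twist": 0,"claw": 0.28},{"linear": [0,0,-7.5],"twist": 0,"claw": 0.28},{"linear": [0,0,-9],"twist": 0,"claw": 0.28},{"linear": [0,0,-10.5],"twist": 0,"claw": 0.28},{"linear": [0,0,-12],"twist": 0,"claw": 0.28}]}}

```text
clock: 10.97
position: [0.498, -0.1758, 0.1183]
ee_rot: [0.0, 0.986, -0.168, -0.0]
contact_force: [-2.3, -0.4, 2.4]
width: 0.0241
gripper_force: 1.5
```

Call:
{"fn": "drive_tool", "kwargs": {"deltas": [{"linear": [0,0,-0.5],"twist": 0,"claw": 0.28},{"linear": [0,0,-1],"twist": 0,"claw": 0.28},{"linear": [0,0,-1.5],"twist": 0,"claw": 0.28}]}}

```text
clock: 11.22
position: [0.498, -0.1758, 0.117]
ee_rot: [0.0, 0.986, -0.168, -0.0]
contact_force: [-1.2, -0.7, 3.2]
width: 0.024
gripper_force: 1.4
```

Call:
{"fn": "drive_tool", "kwargs": {"deltas": [{"linear": [0,0,-0.6],"twist": 0,"claw": 0.28},{"linear": [0,0,-1.2],"twist": 0,"claw": 0.28},{"linear": [0,0,-1.8],"twist": 0,"claw": 0.28}]}}

```text
clock: 11.47
position: [0.4981, -0.1758, 0.1152]
ee_rot: [0.0, 0.986, -0.167, 0.0]
contact_force: [-1.6, -1.3, 2.9]
width: 0.024
gripper_force: 1.4
```

Call:
{"fn": "drive_tool", "kwargs": {"deltas": [{"linear": [0,0,-0.5],"twist": 0,"claw": 0.28},{"linear": [0,0,-1],"twist": 0,"claw": 0.28}]}}

```text
clock: 11.63
position: [0.498, -0.1758, 0.1142]
ee_rot: [0.0, 0.986, -0.167, -0.0]
contact_force: [-1.0, -1.0, 3.0]
width: 0.0237
gripper_force: 1.4
```

Now single 1 mm steps.

Call:
{"fn": "drive_tool", "kwargs": {"deltas": [{"linear": [0,0,-0.5],"twist": 0,"claw": 0.28},{"linear": [0,0,-1],"twist": 0,"claw": 0.28}]}}

```text
clock: 11.8
position: [0.498, -0.1758, 0.1132]
ee_rot: [0.0, 0.986, -0.168, -0.0]
contact_force: [-0.7, -0.8, 1.6]
width: 0.0242
gripper_force: 1.4
```

Call:
{"fn": "drive_tool", "kwargs": {"deltas": [{"linear": [0,0,-0.5],"twist": 0,"claw": 0.28},{"linear": [0,0,-1],"twist": 0,"claw": 0.28}]}}

```text
clock: 11.97
position: [0.4981, -0.1758, 0.1122]
ee_rot: [0.0, 0.986, -0.167, -0.0]
contact_force: [-2.0, -0.2, 3.3]
width: 0.0239
gripper_force: 1.4
```

Call:
{"fn": "drive_tool", "kwargs": {"deltas": [{"linear": [0,0,-0.5],"twist": 0,"claw": 0.28},{"linear": [0,0,-1],"twist": 0,"claw": 0.28}]}}

```text
clock: 12.13
position: [0.4981, -0.1758, 0.1112]
ee_rot: [0.0, 0.986, -0.168, -0.0]
contact_force: [-1.5, -0.1, 2.3]
width: 0.0236
gripper_force: 1.4
```

Call:
{"fn": "drive_tool", "kwargs": {"deltas": [{"linear": [0,0,-0.5],"twist": 0,"claw": 0.28},{"linear": [0,0,-1],"twist": 0,"claw": 0.28}]}}

```text
clock: 12.3
position: [0.498, -0.1758, 0.1102]
ee_rot: [0.0, 0.986, -0.168, -0.0]
contact_force: [-1.8, -0.3, 2.2]
width: 0.0236
gripper_force: 1.4
```

Call:
{"fn": "drive_tool", "kwargs": {"deltas": [{"linear": [0,0,-0.5],"twist": 0,"claw": 0.28},{"linear": [0,0,-1],"twist": 0,"claw": 0.28}]}}

```text
clock: 12.47
position: [0.4981, -0.1758, 0.1092]
ee_rot: [0.0, 0.986, -0.167, -0.0]
contact_force: [-1.2, -0.5, 3.0]
width: 0.0238
gripper_force: 1.4
```

Call:
{"fn": "drive_tool", "kwargs": {"deltas": [{"linear": [0,0,-0.5],"twist": 0,"claw": 0.28},{"linear": [0,0,-1],"twist": 0,"claw": 0.28}]}}

```text
clock: 12.63
position: [0.4981, -0.1758, 0.1089]
ee_rot: [0.0, 0.986, -0.167, 0.0]
contact_force: [-3.9, -0.1, 11.0]
width: 0.0238
gripper_force: 5.8
```

Call:
{"fn": "drive_tool", "kwargs": {"deltas": [{"linear": [0,0,-0.5],"twist": 0,"claw": 0.28},{"linear": [0,0,-0.5],"twist": 0,"claw": 0.28},{"linear": [0,0,-0.5],"twist": 0,"claw": 0.28}]}}

```text
clock: 12.88
position: [0.498, -0.1758, 0.1089]
ee_rot: [0.0, 0.986, -0.167, 0.0]
contact_force: [-3.6, 0.4, 9.8]
width: 0.0239
gripper_force: 5.4
```

The collar is on the block at about 11 N. Release and retreat.

Call:
{"fn": "drive_tool", "kwargs": {"deltas": [{"linear": [0,0,1],"twist": 0,"claw": 0.4},{"linear": [0,0,1.5],"twist": 0,"claw": 0.8},{"linear": [0,0,1.5],"twist": 0,"claw": 1},{"linear": [0,0,1.5],"twist": 0,"claw": 1},{"linear": [0,0,1.5],"twist": 0,"claw": 1},{"linear": [0,0,1.5],"twist": 0,"claw": 1},{"linear": [0,0,20],"twist": 0,"claw": 1},{"linear": [0,0,50],"twist": 0,"claw": 1},{"linear": [0,0,85],"twist": 0,"claw": 1},{"linear": [0,0,120],"twist": 0,"claw": 1},{"linear": [0,0,120],"twist": 0,"claw": 1}]}}

```text
clock: 13.8
position: [0.5019, -0.1775, 0.2347]
ee_rot: [0.002, 0.986, -0.167, 0.007]
contact_force: [0.7, -0.7, 0.6]
width: 0.0851
gripper_force: 0.0
```

Run:
```python
from h import *
S=[]
for n,(x,y) in(("scene",(275,205)),("side",(285,180))):
    i=eyes.get_image(n)[:,:,::-1];cv2.imwrite(f"pics/{n}6.png",i)
    S.append(cv2.resize(i[y-45:y+25,x-35:x+35],None,fx=5.6,fy=5.6,interpolation=cv2.INTER_CUBIC))
cv2.imwrite("pics/z6.png",np.hstack(S))
for n,b in(("scene",(185,245,205,280)),("side",(330,220,348,255)),("side",(190,193,210,225))):
    a=cv2.imread(f"pics/{n}0.png").astype(int);c=cv2.imread(f"pics/{n}6.png").astype(int)
    print(n,abs(a-c)[b[1]:b[3],b[0]:b[2]].mean())
```

```text
scene 23.010952380952382
side 11.126455026455027
side 4.080729166666667
```

View pics/z6.png

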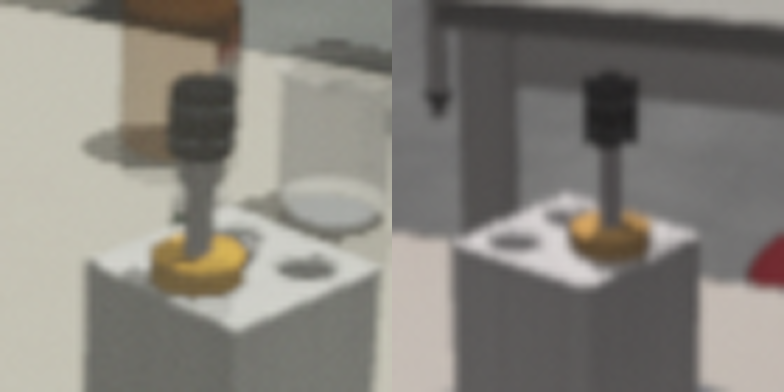

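The collar sits flush on the block and the probe stands upright. Both vial 1 boxes changed since the start, so I'll check that numerically, plus the head height.

Run:
```python
from h import *
for n,b in(("scene",(183,238,207,262)),("side",(328,218,352,237))):
  for k in(0,6):
    i=cv2.imread(f"pics/{n}{k}.png");g=cv2.cvtColor(i,cv2.COLOR_BGR2GRAY)[b[1]:b[3],b[0]:b[2]]
    c=cv2.connectedComponentsWithStats((g<95).astype(np.uint8));j=1+c[2][1:,4].argmax() if c[0]>1 else 0
    print(n,k,c[3][j]+b[:2],c[2][j],"mean",g.mean())
f=lambda u,v,x,y:((u+.5)/5.6-.5+x,(v+.5)/5.6-.5+y)
print("headtop",tri([ray("scene",f(204,82,240,160)),ray("side",f(218,78,250,135))]))
print("headbot",tri([ray("scene",f(201,155,240,160)),ray("side",f(218,140,250,135))]))
s=sensors.get_state();print(s["clock"],s["contact_force"])
```

```text
scene 0 [192.9625 250.8125] [ 5  9 11  9 80] mean 153.21701388888889
scene 6 [192.93478261 250.41304348] [ 5  8 11 10 92] mean 120.60069444444444
side 0 [338.26666667 226.6       ] [ 6  5 10  8 60] mean 156.66447368421052
side 6 [338.46268657 226.55223881] [ 6  5 10  8 67] mean 151.69078947368422
headtop [ 0.49736695 -0.17414545  0.1574343 ]
headbot [ 0.49715515 -0.17402462  0.13262206]
13.9 [-0.98303867  0.60606237 -0.09784402]
```

Vial 1's cap hasn't moved (the change was the arm's shadow). Vial 2's patch is nearly unchanged, and the head top at z=0.157 fits a 41 mm deep well. Handing in.

```bash
python3 -c "
from rig import manip
print(manip.sign_off())"
```

```text
the job is handed in; nothing more can be done
None
```

The probe is fully home on the floor of its well, about 41 mm down, with the collar flush on the block; the highest forces I read were about 13 N on the floor and 11 N on the collar, the vials are where they stood, and the job is handed in (13.9 s used).

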